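Close the slant-topped canister with its D-shaped lid

ROBOT

A 6-joint arm with a two-finger parallel gripper is mounted at the origin on a cart in front of the work surface, level with it; the furniture and walls round the work are solid. World frame = base frame: x ahead of the robot, y to its left, z up, the work surface at z = 0. Lengths are in m, angles in rad, forces in N, time in s.
With the tool pointing down it reaches from about 0.375 to 0.9 m from the base axis. Payload 3.1 kg.
Tool frame: the origin (TCP) lies between the finger pads; the fingertips stand 22 mm ahead of it and the grasp point (between the pads) lies 3 mm ahead of it; z points along the fingers, y is the direction in which the jaws open and shut (so a half turn about z gives the same grasp; the last joint's range is limited). The gripper opens to 87 mm and grips with 3 to 60 N. Pads are 19 mm wide; open, the fingers measure 117 mm over their backs; the gripper's body (75 mm by 190 mm) begins 51 mm behind the grasp point.
Start: joints at [1.02, 0.527, 1.433, -0, 1.181, -0.178], TCP at [0.227, 0.582, 0.245] pointing down, gripper open.
Joint ranges: [-3.08, 3.08], [-0.75, 2.2], [0.22, 2.44], [-1.43, 4.57], [0, 2.65], [-2.85, 2.85]. Speed limits (rad/s): [2.79, 2.79, 3.14, 3.14, 3.14, 3.14].

INTERFACE

Orientations are given as a unit quaternion [x, y, z, w].
In Python, from rig import get_obs, camera, get_calibration, hand_in, search_frame gives the robot as it stands.
- The arm moves only by the shell command python3 -m jog 'ROWS' [FORCE]. ROWS is JSON, a list of rows, each an object with "grip": the closure in counts, from 0 (fully open) to 255 (shut); "travel": the shift along the world's x, y, z in cm, a list of three; "twist": the turn about the world's z in degrees. A call has 1 to 8 rows; each row shifts and turns the commanded pose from where the row before left it; what a row does not reach is not made up. A row lasts 1/10 s, in which the tool goes at most 50 mm and 8.59 degrees, less where a joint would pass 70% of its speed; a pose out of reach is approached as far as the arm can. A call is refused whole if a number of a shift passes 5 or a number of a turn 8.59, either way. A call with a gripper value outside its range is refused whole. The fingers move at their own pace and stop on an object; FORCE is the grip in N (left out, the last holds). Time passes only in rows, so rows that do not move let the fingers close. It gives the time, the measured TCP pose, the force and the opening at its end, in the units of the state.
- get_obs(): the state, without advancing time (a new reading comes with each control period).
- camera(name): name is "scene" or "top" or "wrist"; returns the picture (384x512x3 uint8, red, green, blue); there is no depth.
- get_calibration(name): a dict with "fx", "fy", "cx", "cy" (pixels), "k1" (the pictures are not rectified: a ray, as slopes to the right and down, at radius r is drawn at 1 + k1 r^2 times it, then the intrinsics apply), "R" (3x3) and "t" (3): a world point X has camera coordinates R X + t; the wrist camera has in their place "T_tool_cam" (4x4, takes a point from camera to tool coordinates, whose origin is the TCP and whose axes are the flange's). Camera axes: x right, y down, z forward; pixel columns grow to the right and rows downward; lengths in m; the calibration is good to about 2 mm. A picture is of the moment at which its call begins: read the wrist's pose just before it. get_calibration takes no time and is no camera call.
- hand_in(): hands the job in, once; it reports no verdict.
Trained networks look in the newest picture that a camera, given by its name, has taken for a name from the list of things; names that differ only in an ending like _2 or _b are one class to them, and where a whole thing is asked for, a point or a joint stands for the part that bears it (a point fixed in the world has none). Each returns a list of dicts, best first, with "p" (0 to 1); they miss things now and then, are a little off and sometimes report something else, mostly with a low value. They report only what shows in the picture. A call takes as long as a camera call. They do not tell look-alikes from the thing itself.
- search_frame(target, camera): "at" ([x, y, z] in m, in world coordinates, good to about 4 mm: the middle of the surface that is visible of it).
The state is a dict: "time": time; "q": joint angles; "joint_velocities": joint speeds; "joint_torque": joint torques, N m; "position": TCP position; "tool_rot": TCP orientation; "ft_force": force on the tool from outside, world axes, zero at the start; "moment": the same for the moment, N m; "grip_width": finger opening in m.
Only numpy, scipy, OpenCV 4.12 (cv2) and the standard library are available. Lean on these libraries where they do the work, as an engineer would, in place of code of your own. Each camera call takes 0.05 s, during which the arm holds its last target. There are 200 camera calls.

TASK

Put the wooden lid back on the blue slant-topped canister: turn it so that its flat side matches the flat side of the mouth, let it drop in fully home, flush all round, and let go of it. Do not force it down, and leave the small jars, tin and bottle standing where they are.

Things in the scene. Friction and masses are not known exactly. Their poses are not given: they have to be found in the camera images.
- lid: Loose wooden lid, 0.06 to 0.13 kg, lying on its plug, grip up. Origin: centre of the plug's underside; z up through the grip; +x points to the flat side. Plug: D shape, radius 34 mm, one flat 24 mm from the centre (+x), z 0 to 10 mm, lowest 2.5 mm tapered by 2 mm. Flange: D shape, radius 44 mm, flat at 32 mm (+x), z 10 to 16 mm. See lid_grip.
- lid_grip (a point): Centre of the lid's grip, 31 mm above the lid's origin. The grip is a dark wooden bar, 12 mm thick (along the lid's y), 44 mm long (along the lid's x, so square to the flat), z 16 to 46 mm above the lid's origin. Same axes as the lid.
- lid_flat (a point): Middle of the flat on the rim of the lid's flange: 32 mm along +x and 13 mm up from the lid's origin.
- canister: Fixed blue stoneware canister, white inside, an upright cylinder of 124 mm diameter cut off at 30 degrees: 79 mm tall on its low side (its own -x, roughly towards the robot), 151 mm on its high side (+x). Origin: centre of its underside on the worktop; z up. Its slanted top plate is mouth.
- mouth: Slanted top plate of the canister, 7 mm thick, with a D-shaped mouth, fixed, hollow below. Origin: centre of the mouth's round part at the plate's upper face, 115 mm above the worktop; z: square out of the plate, 30 degrees from vertical, leaning to the low side; x: uphill; y: level. Mouth: radius 36.5 mm, one flat 26.5 mm from the centre on the uphill (+x) side.
- mouth_flat (a point): Middle of the mouth's flat at the plate's upper face, 26.5 mm along +x from the mouth's origin. The mouth is 2.5 mm larger than the plug all round; well centred it enters turned up to about 7 degrees wrong, and beyond 15 not at all. Home, the flange rests on the plate, the lid's x and z run along the mouth's x and z, and the lid's origin is at z = -10 mm in the mouth's frame.
- mill_1: Bystander, loose: small clear salt mill with a grey cap, 44 x 44 x 90 mm. Origin: centre of its underside; z up.
- spice_jar_1: Bystander, loose: spice jar with a red cap, 46 x 46 x 109 mm. Origin: centre of its underside; z up.
- tin_1: Bystander, loose: food tin, 58 mm diameter, 72 mm tall. Origin: centre of its underside; z up.
- bottle_1: Bystander, loose: small brown dropper bottle, 33 mm diameter, 102 mm tall. Origin: centre of its underside; z up.
Things that resemble listed ones, but are neither listed nor needed, are in the scene too. Leave any green look-alike of the lid alone.

How it is judged:
By the outcome, as a careful person would: the job done as asked, in the order asked, and still so for the second after the job is handed in, with the robot touching nothing.
It also fails if it takes over 32 s, if anything falls off the work surface, if the arm or the gripper's body presses on something with over 40 N, if the wrist force passes 120 N, or if a joint passes its speed limit or range.

## Working session

There is one attempt and no reset: what is moved stays moved. The work goes in short steps, Python scripts to look and compute and a shell command to move; the robot and the scene stay as the last step left them, time stands still between calls to the robot, and variables do not carry over. Pictures are saved under pics/ and viewed, about 8 in all and at most 12, crops included, and the job is handed in when it is done.

```bash
mkdir -p pics
cat > h.py <<'E'
import numpy as np, cv2
from rig import get_obs, camera, get_calibration, hand_in, search_frame
def save(n,f):
    im=camera(n); cv2.imwrite('pics/'+f,cv2.cvtColor(im,cv2.COLOR_RGB2BGR)); return im
E
python3 - <<'E'
from h import *
a=save('scene','s1.png'); b=save('top','t1.png')
cv2.imwrite('pics/both.png',cv2.cvtColor(cv2.resize(np.vstack([a,b]),(800*512//768*1,600*1)) if 0 else np.hstack([a,b]),cv2.COLOR_RGB2BGR))
for n in ['scene','top']:
    for t in ['lid','lid_grip','lid_flat','canister','mouth','mouth_flat','mill_1','spice_jar_1','tin_1','bottle_1']:
        print(n,t,[(np.round(d['at'],3).tolist(),round(d['p'],2)) for d in search_frame(t,n)][:3])
    c=get_calibration(n);print(np.round(-np.array(c['R']).T@c['t'],3))
print(get_obs())
E
```

```text
scene lid [([0.429, 0.3, 0.013], 0.91), ([0.412, 0.172, 0.012], 0.91), ([0.563, 0.269, 0.014], 0.7)]
scene lid_grip [([0.566, 0.267, 0.017], 0.85), ([0.432, 0.306, 0.012], 0.71), ([0.413, 0.177, 0.016], 0.57)]
scene lid_flat [([0.562, 0.265, 0.014], 0.84), ([0.436, 0.298, 0.019], 0.8), ([0.41, 0.173, 0.017], 0.72)]
scene canister [([0.432, 0.297, 0.019], 0.19)]
scene mouth [([0.519, -0.076, 0.114], 0.92)]
scene mouth_flat [([0.52, -0.078, 0.114], 0.77)]
scene mill_1 [([0.641, 0.348, 0.048], 0.82)]
scene spice_jar_1 [([0.44, -0.275, 0.072], 0.84)]
scene tin_1 [([0.69, 0.096, 0.069], 0.83)]
scene bottle_1 [([0.651, -0.226, 0.049], 0.93)]
[-0.027 -0.652  0.623]
top lid [([0.574, 0.276, 0.018], 0.86), ([0.432, 0.313, 0.015], 0.85), ([0.418, 0.177, 0.015], 0.76)]
top lid_grip [([0.419, 0.176, 0.017], 0.97), ([0.434, 0.309, 0.015], 0.91), ([0.575, 0.279, 0.017], 0.72)]
top lid_flat [([0.419, 0.183, 0.012], 0.89), ([0.574, 0.28, 0.023], 0.87), ([0.436, 0.316, 0.014], 0.62)]
top canister [([0.526, -0.073, 0.104], 0.94)]
top mouth [([0.529, -0.071, 0.116], 0.87)]
top mouth_flat [([0.531, -0.0
[... 196 characters left out ...]
[0.488 0.04  1.199]
{'time': 1.1, 'q': array([ 1.02053616e+00,  5.27476614e-01,  1.43268163e+00,  3.46140060e-05,
        1.18140248e+00, -1.78494461e-01]), 'joint_velocities': array([-0.00132685, -0.00138466,  0.00042802,  0.00082339,  0.0003221 ,
       -0.00069862]), 'joint_torque': array([ 5.09293495e-04, -4.40025973e+01, -1.76989049e+01,  6.34620083e-02,
        5.05129667e-02, -3.79599712e-06]), 'position': array([0.22699295, 0.58231022, 0.24456864]), 'tool_rot': array([ 1.84820707e-01,  9.82772255e-01,  2.06240794e-05, -9.27038038e-06]), 'ft_force': array([ 1.15758514,  0.44778756, -0.55565499]), 'moment': array([0.02658832, 0.00926662, 0.02043144]), 'grip_width': 0.08726187790038246}
```

View pics/s1.png

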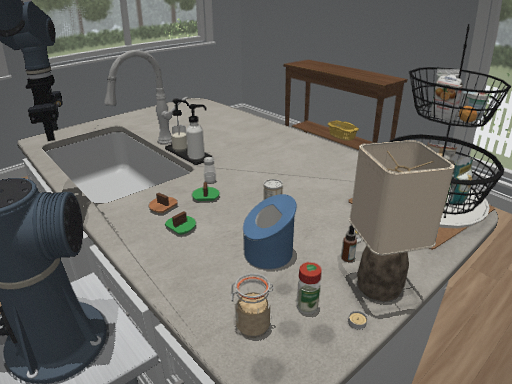

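View pics/t1.png

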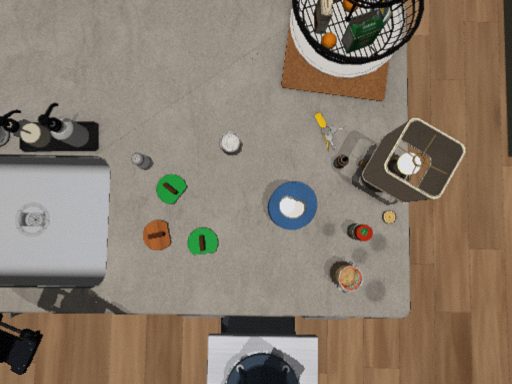

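Scene: the wooden lid is at about (162,204) in the scene picture and (157,235) in the top picture. The canister is at about (292,205) in the top picture. The other two lids are green look-alikes. Next I'll fit the poses from colour masks.

```bash
cat >> h.py <<'E'
from scipy.optimize import minimize
from scipy.spatial.transform import Rotation as Ro
def proj(P,c,R=None,t=None):
    R=np.array(c['R']) if R is None else R; t=np.array(c['t']) if t is None else t
    X=P@R.T+t; s=X[:,:2]/X[:,2:]; s=s*(1+c['k1']*(s**2).sum(1,keepdims=True))
    return s*[c['fx'],c['fy']]+[c['cx'],c['cy']]
def wcam(pos,quat,c):
    T=np.array(c['T_tool_cam']); Rt=Ro.from_quat(quat).as_matrix(); Rw=Rt@T[:3,:3]; tw=Rt@T[:3,3]+pos
    return Rw.T,-Rw.T@tw
def dshape(r,f,z,n=120):
    a=np.linspace(0,2*np.pi,n,endpoint=False); p=np.c_[r*np.cos(a),r*np.sin(a),0*a+z]; p[:,0]=np.minimum(p[:,0],f); return p
def pose(P,x,y,yaw,z=0): return P@Ro.from_euler('z',yaw).as_matrix().T+[x,y,z]
LID=np.vstack([dshape(.044,.032,.010),dshape(.044,.032,.016)])
MR=Ro.from_euler('y',-30,degrees=True).as_matrix()  # mouth axes in canister frame
MOUTH=dshape(.0365,.0265,0)@MR.T+[0,0,.115]
a=np.linspace(0,2*np.pi,120); CY=np.c_[.062*np.cos(a),.062*np.sin(a),.115+.062*np.cos(a)*np.tan(np.pi/6)]
CAN=np.vstack([CY,CY*[1,1,0]])
def hullmask(uv,sc=4):
    h=cv2.convexHull((uv*sc+ (sc-1)/2).astype(np.float32)); m=np.zeros((384*sc,512*sc),np.uint8)
    cv2.fillConvexPoly(m,np.round(h).astype(int),1); return cv2.resize(m.astype(np.float32),(512,384),interpolation=cv2.INTER_AREA)
def big(m,near=None):
    n,l,s,ce=cv2.connectedComponentsWithStats(m.astype(np.uint8))
    if near is None: k=1+np.argmax(s[1:,4])
    else: k=1+np.argmin(np.hypot(*(ce[1:]-near).T)+1e3*(s[1:,4]<40))
    cs,_=cv2.findContours((l==k).astype(np.uint8),cv2.RETR_EXTERNAL,cv2.CHAIN_APPROX_NONE)
    o=np.zeros(m.shape,np.uint8); cv2.drawContours(o,cs,-1,1,-1); return o
def fit(P,views,x0,sc=4):
    """views: (mask, cal, R, t)"""
    def cost(v): return sum(np.abs(hullmask(proj(pose(P,v[0],v[1],v[2]),c,R,t),sc)-m).sum()/m.sum() for m,c,R,t in views)
    b=None
    for dy in np.radians([-40,-15,15,40]):
        s=np.array(x0,float); s[2]+=dy
        r=minimize(cost,s,method='Nelder-Mead',options=dict(initial_simplex=np.array([s,s+[.01,0,0],s+[0,.01,0],s+[0,0,.4]]),xatol=1e-4,fatol=1e-4))
        if b is None or r.fun<b.fun: b=r
    return b.x,b.fun
E
cat > m.py <<'E'
from h import *
cs,ct=get_calibration('scene'),get_calibration('top')
S,T=[cv2.imread(f'pics/{k}1.png') for k in 'st']
hs,ht=[cv2.cvtColor(i,cv2.COLOR_BGR2HSV) for i in (S,T)]
def rng(h,a,b,s): return (h[...,0]>=a)&(h[...,0]<=b)&(h[...,1]>s)
print('hsv lid',ht[228,150],hs[203,155],'blue',ht[190,275],hs[230,270],'white',ht[207,291],hs[213,268])
blue=[big(rng(h,100,125,110)) for h in (hs,ht)]
lid=[big(rng(hs,5,18,110),(163,204)),big(rng(ht,5,18,110),(157,235))]
white=big((ht[...,1]<40)&(ht[...,2]>150),(291,207))
for m in blue+lid+[white]: print(m.sum(),cv2.boundingRect(m))
C=lambda ms,mt:[(ms,cs,None,None)]*(ms is not None)+[(mt,ct,None,None)]
for nm,v in (('both',C(*lid)),('top',C(None,lid[1]))): x,f=fit(LID,v,[.432,.31,-1.5]);print('lid',nm,x[:2],np.degrees(x[2]),f)
for nm,v in (('both',C(*blue)),('top',C(None,blue[1])),('scene',[(blue[0],cs,None,None)])): x,f=fit(CAN,v,[.525,-.073,-.1]);print('can',nm,x[:2],np.degrees(x[2]),f)
x,f=fit(MOUTH,C(None,white),[.525,-.073,-.1]);print('mouth top',x[:2],np.degrees(x[2]),f)
a=cv2.resize(T[215:255,137:177],(400,400),interpolation=2);b=cv2.resize(T[177:237,262:322],(400,400),interpolation=2)
cv2.imwrite('pics/c1.png',np.hstack([a,b]))
E
python3 m.py
```

```text
hsv lid [ 12 181 166] [ 13 134 168] blue [105 108 116] [105 107 148] white [113   5 226] [ 24  11 116]
12 (293, 208, 3, 10)
1796 (268, 182, 49, 47)
278 (149, 193, 28, 19)
658 (143, 220, 28, 30)
391 (280, 197, 24, 21)
lid both [0.43853249 0.31204592] -78.30894788510547 0.4171431851479303
lid top [0.43791397 0.3119119 ] -76.41636150185914 0.050721884498480245
can both [3.39601396 0.11403769] -389.0885099424379 2.0
can top [ 0.52450372 -0.0697892 ] -4.952683730283717 0.021784521158129178
can scene [3.39601396 0.11403769] -389.0885099424379 1.0
mouth top [ 0.5236181  -0.06878466] -3.823890567108148 0.2319373401534527
```

View pics/c1.png

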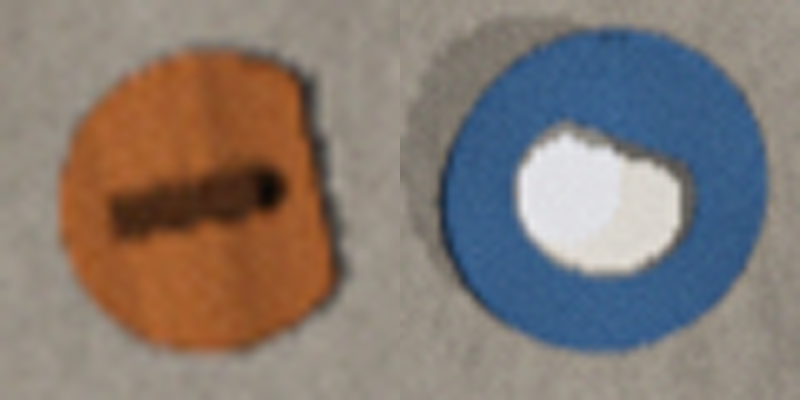

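The lid's flat faces image right, which is the world −y direction. The mouth's flat faces up and slightly right, so the canister yaw is negative. I'll relax the thresholds and refit.

```bash
cat > m2.py <<'E'
exec(open('m.py').read().split("print('hsv")[0])
raw=[rng(h,98,118,70) for h in (hs,ht)]
blue=[big(raw[0],(270,230)),big(raw[1])]
mouth=[big(b.astype(bool)&~r) for b,r in zip(blue,raw)]
print([ (m.sum(),cv2.boundingRect(m)) for m in blue+mouth])
V=lambda m,c:(m,c,None,None)
for nm,P,v in (('can both',CAN,[V(blue[0],cs),V(blue[1],ct)]),('can scene',CAN,[V(blue[0],cs)]),('can top',CAN,[V(blue[1],ct)]),('mouth top',MOUTH,[V(mouth[1],ct)]),('mouth scene',MOUTH,[V(mouth[0],cs)]),('mouth both',MOUTH,[V(mouth[0],cs),V(mouth[1],ct)])):
    x,f=fit(P,v,[.525,-.073,-.2]);print(nm,x[:2].round(4),np.degrees(x[2]).round(1),round(f,3))
E
python3 m2.py
```

```text
[(np.uint64(3155), (243, 194, 53, 75)), (np.uint64(1849), (268, 181, 49, 49)), (np.uint64(437), (255, 204, 27, 24)), (np.uint64(485), (279, 195, 27, 24))]
can both [ 0.5248 -0.069 ] -22.4 0.061
can scene [ 0.5264 -0.0675] -24.0 0.03
can top [ 0.5248 -0.069 ] -24.3 0.027
mouth top [ 0.5233 -0.0682] -18.5 0.037
mouth scene [ 0.5228 -0.0716] -18.6 0.041
mouth both [ 0.5234 -0.0697] -17.1 0.137
```

```bash
python3 -m jog '[{"grip":0,"travel":[2.5,-4,0],"twist":-8.5},{"grip":0,"travel":[2.5,-4,0],"twist":-8.5},{"grip":0,"travel":[2.5,-4,0],"twist":-8.5},{"grip":0,"travel":[2.5,-4,0],"twist":-8.5},{"grip":0,"travel":[2.5,-4,0],"twist":-8.5},{"grip":0,"travel":[2.5,-3,0],"twist":-8.5},{"grip":0,"travel":[2,-3,0],"twist":-5},{"grip":0,"travel":[0,0,0],"twist":0}]'
```

```text
time: 1.9
position: [0.3998, 0.3194, 0.2448]
tool_rot: [0.627, 0.779, 0.0, 0.001]
ft_force: [-0.2, 0.5, -0.1]
grip_width: 0.0868
```

```bash
cat > w.py <<'E'
from h import *
import sys
o=get_obs(); im=save('wrist','w%s.png'%sys.argv[1]); c=get_calibration('wrist'); R,t=wcam(o['position'],o['tool_rot'],c)
h=cv2.cvtColor(im,cv2.COLOR_RGB2HSV)
if sys.argv[2]=='lid':
    uv=proj(np.array([[.4375,.312,.016]]),c,R,t)[0]; m=big((h[...,0]>=4)&(h[...,0]<=20)&(h[...,1]>100),uv)
    print(uv,m.sum(),cv2.boundingRect(m)); x,f=fit(LID,[(m,c,R,t)],[.4375,.312,-1.34],2)
    print('lid',x[:2].round(4),np.degrees(x[2]).round(1),round(f,3))
else:
    raw=(h[...,0]>=98)&(h[...,0]<=118)&(h[...,1]>70); b=big(raw)
    m=big(b.astype(bool)&~raw); print(b.sum(),cv2.boundingRect(b),cv2.boundingRect(m))
    for n,P,mm in(('can',CAN,b),('mouth',MOUTH,m)):
        x,f=fit(P,[(mm,c,R,t)],[.524,-.069,-.35],2); print(n,x[:2].round(4),np.degrees(x[2]).round(1),round(f,3))
E
python3 w.py 1 lid
```

```text
[281.14111803 179.32000413] 3324 (246, 145, 69, 59)
lid [0.4366 0.311 ] -78.5 0.037
```

View pics/w1.png

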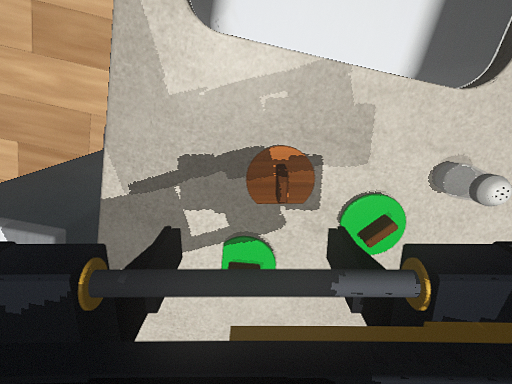

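```bash
python3 -m jog '[{"grip":80,"travel":[3.9,-1.6,-3],"twist":0},{"grip":80,"travel":[0,0,-4],"twist":0},{"grip":80,"travel":[0,0,-4],"twist":0},{"grip":80,"travel":[0,0,-4],"twist":0},{"grip":80,"travel":[0,0,-3],"twist":0},{"grip":80,"travel":[0,0,-2.2],"twist":0},{"grip":80,"travel":[0,0,0],"twist":0},{"grip":80,"travel":[0,0,0],"twist":0}]' 12; python3 w.py 2 lid
```

```text
time: 2.75
position: [0.4343, 0.3077, 0.0436]
tool_rot: [0.624, 0.781, -0.0, -0.0]
ft_force: [0.1, 0.4, 0.0]
grip_width: 0.0599
[259.99700107 233.19709505] 11385 (187, 163, 143, 106)
lid [0.4366 0.3103] -85.8 0.252
```

View pics/w2.png

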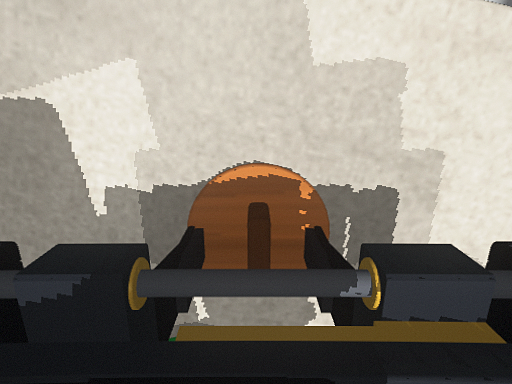

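The bar stands upright between the jaws at about (259,235). The tool fell about 4 mm short, so I'll correct that and then close.

```bash
python3 -m jog '[{"grip":80,"travel":[0.44,-0.43,0],"twist":0},{"grip":80,"travel":[0,0,0],"twist":0},{"grip":255,"travel":[0,0,0],"twist":0},{"grip":255,"travel":[0,0,0],"twist":0},{"grip":255,"travel":[0,0,0],"twist":0},{"grip":255,"travel":[0,0,0],"twist":0},{"grip":255,"travel":[0,0,0],"twist":0}]' 12;  python3 -m jog '[{"grip":255,"travel":[0,0,3],"twist":0},{"grip":255,"travel":[0,0,4],"twist":0},{"grip":255,"travel":[0,0,4],"twist":0},{"grip":255,"travel":[0,0,4],"twist":0},{"grip":255,"travel":[0,0,4],"twist":0},{"grip":255,"travel":[0,0,4],"twist":0}]'
```

```text
time: 3.5
position: [0.439, 0.3025, 0.0435]
tool_rot: [0.625, 0.781, -0.0, -0.0]
ft_force: [0.4, 0.5, 0.1]
grip_width: 0.0272
time: 4.1
position: [0.4386, 0.3023, 0.2752]
tool_rot: [0.625, 0.781, -0.0, -0.0]
ft_force: [-0.2, -0.5, 0.7]
grip_width: 0.0008
```

The fingers were still closing when I lifted, so they missed the bar. I'll reopen, check the lid, and go down again.

```bash
python3 -m jog '[{"grip":120,"travel":[-2.9,2.1,0],"twist":0},{"grip":120,"travel":[-1,-0.4,0],"twist":0},{"grip":120,"travel":[0,0,0],"twist":0},{"grip":120,"travel":[0,0,0],"twist":0}]'; python3 w.py 3 lid
```

```text
time: 4.5
position: [0.4, 0.3191, 0.273]
tool_rot: [0.625, 0.781, -0.001, 0.0]
ft_force: [1.5, 0.5, 0.9]
grip_width: 0.0241
[279.57980186 174.08355246] 2906 (247, 142, 64, 55)
lid [0.4364 0.3107] -79.2 0.04
```

```bash
python3 -m jog '[{"grip":120,"travel":[2,-0.8,-2],"twist":0},{"grip":120,"travel":[1.85,-0.8,-3],"twist":0},{"grip":120,"travel":[0,0,-4],"twist":0},{"grip":120,"travel":[0,0,-4],"twist":0},{"grip":120,"travel":[0,0,-4],"twist":0},{"grip":120,"travel":[0,0,-3],"twist":0},{"grip":120,"travel":[0,0,-2],"twist":0},{"grip":120,"travel":[0,0,0],"twist":0}]' 12; python3 -m jog '[{"grip":120,"travel":[0,0,-0.9],"twist":0},{"grip":120,"travel":[0,0,0],"twist":0}]'
```

```text
time: 5.35
position: [0.4374, 0.3021, 0.05]
tool_rot: [0.625, 0.781, -0.003, -0.002]
ft_force: [0.0, -0.2, -0.2]
grip_width: 0.0463
time: 5.55
position: [0.4391, 0.3034, 0.0443]
tool_rot: [0.625, 0.781, 0.0, 0.0]
ft_force: [0.4, 0.0, -0.7]
grip_width: 0.0464
```

```bash
python3 -m jog '[{"grip":255,"travel":[0,0,0],"twist":0},{"grip":255,"travel":[0,0,0],"twist":0},{"grip":255,"travel":[0,0,0],"twist":0},{"grip":255,"travel":[0,0,0],"twist":0},{"grip":255,"travel":[0,0,0],"twist":0},{"grip":255,"travel":[0,0,0],"twist":0},{"grip":255,"travel":[0,0,0],"twist":0},{"grip":255,"travel":[0,0,0],"twist":0}]' 12
```

```text
time: 6.35
position: [0.4386, 0.3036, 0.0448]
tool_rot: [0.625, 0.781, 0.0, -0.0]
ft_force: [-1.6, -0.3, 3.5]
grip_width: 0.0117
```

Grasped: opening 11.7 mm on the 12 mm bar. Before crossing, I'll locate the lampshade near the canister, because the gripper body is wide.

```bash
python3 - <<'E'
from h import *
cs,ct=get_calibration('scene'),get_calibration('top')
def ray(c,u):
    K=np.array([[c['fx'],0,c['cx']],[0,c['fy'],c['cy']],[0,0,1.]])
    s=cv2.undistortPoints(np.array([[u]],float),K,np.array([c['k1'],0,0,0.]))[0,0]
    R=np.array(c['R']); d=R.T@[*s,1]; return -R.T@np.array(c['t']),d/np.linalg.norm(d)
T={'A':(417,119),'B':(464,150),'C':(437,200),'D':(372,188),'E':(364,178)}
S={'tl':(361,143),'tback':(408,142),'tr':(450,180),'tf':(375,152),'bl':(356,236),'bf':(378,247),'br':(435,245)}
for a,u in T.items():
  for b,v in S.items():
    p,d=ray(ct,u);q,e=ray(cs,v); k=np.linalg.lstsq(np.c_[d,-e],q-p,rcond=None)[0]
    g=np.linalg.norm(p+k[0]*d-q-k[1]*e)
    if g<.025: print(a,b,(p+k[0]*d).round(3),g.round(3))
E
python3 - <<'E'
import cv2,numpy as np
a=cv2.imread('pics/t1.png')[100:230,310:480];b=cv2.imread('pics/s1.png')[120:310,330:460]
cv2.imwrite('pics/lamp.png',np.hstack([cv2.resize(a,(390*1,298)),cv2.resize(b,(390,570))[:298*1]]) if 0 else np.hstack([cv2.copyMakeBorder(cv2.resize(a,(408,312)),0,258,0,0,0),cv2.resize(b,(390,570))]))
E
```

```text
A tback [ 0.709 -0.316  0.336] 0.019
B tr [ 0.648 -0.43   0.309] 0.008
C tf [ 0.532 -0.34   0.368] 0.014
D bl [ 0.574 -0.276  0.136] 0.01
E bl [ 0.602 -0.261  0.115] 0.008
```

View pics/lamp.png

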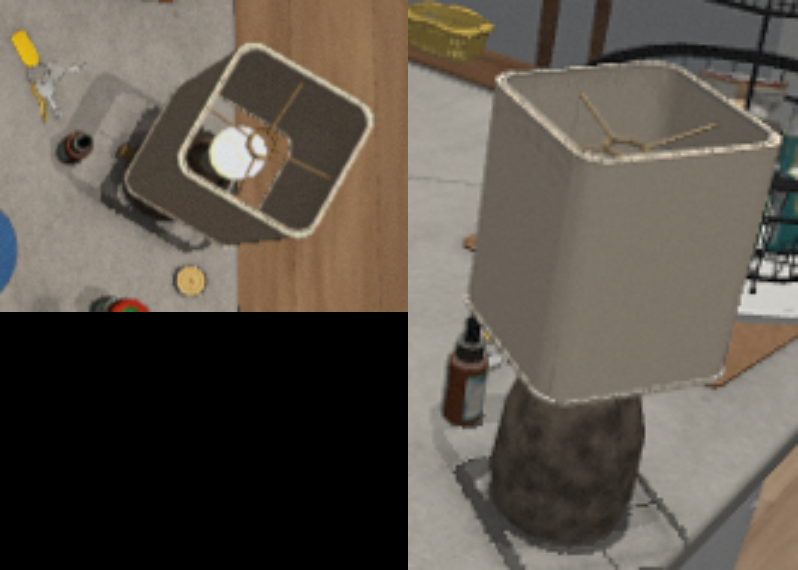

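```bash
python3 -m jog '[{"grip":255,"travel":[0,0,2],"twist":0},{"grip":255,"travel":[0,0,4],"twist":0},{"grip":255,"travel":[0,0,4],"twist":0},{"grip":255,"travel":[0,0,4],"twist":0},{"grip":255,"travel":[0,0,4],"twist":0},{"grip":255,"travel":[0,0,4],"twist":0},{"grip":255,"travel":[0,0,0],"twist":0}]'
```

```text
time: 7.05
position: [0.4418, 0.305, 0.27]
tool_rot: [0.624, 0.781, 0.006, 0.003]
ft_force: [1.8, 0.2, -0.5]
grip_width: 0.0118
```

The shade's nearest corner is at about (0.58,−0.27), far enough away. Crossing with the lid held, staying short of the lamp, to look at the mouth.

```bash
python3 -m jog '[{"grip":255,"travel":[0.6,-4,0]},{"grip":255,"travel":[0.6,-4.5,0],"twist":0},{"grip":255,"travel":[0.6,-4.5,0],"twist":0},{"grip":255,"travel":[0.6,-4.5,0],"twist":0},{"grip":255,"travel":[0.6,-4.5,0],"twist":0},{"grip":255,"travel":[0.6,-4.5,0],"twist":0},{"grip":255,"travel":[0.6,-4.5,0],"twist":0},{"grip":255,"travel":[0.6,-4.5,0],"twist":0}]' 20;  python3 -m jog '[{"grip":255,"travel":[0.6,-4.5,0],"twist":0},{"grip":255,"travel":[0.4,-2.5,0],"twist":0},{"grip":255,"travel":[0,0,0],"twist":0},{"grip":255,"travel":[0,0,0],"twist":0}]'; python3 w.py 4 can
```

```text
time: 7.45
position: [0.4482, 0.2332, 0.2636]
tool_rot: [0.625, 0.78, -0.001, -0.001]
ft_force: [-0.9, 0.0, -0.3]
grip_width: 0.0117schema error: expected keys grip, travel, twist
Traceback (most recent call last):
  File "w.py", line 11, in <module>
    m=big(b.astype(bool)&~raw); print(b.sum(),cv2.boundingRect(b),cv2.boundingRect(m))
  File "h.py", line 27, in big
    if near is None: k=1+np.argmax(s[1:,4])
                         ~~~~~~~~~^^^^^^^^^
ValueError: attempt to get argmax of an empty sequence
```

View pics/w4.png

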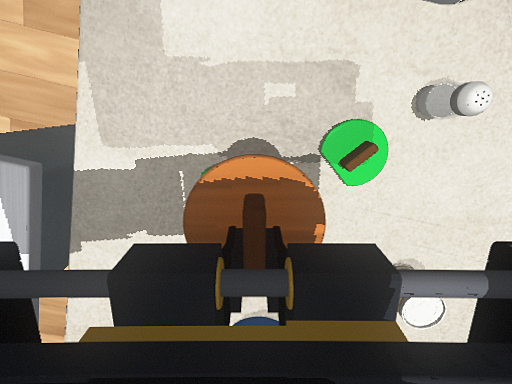

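The first call was refused because I left out "twist", so the arm only made the short second move. The lid is held firmly, with the bar at (255,225). Carrying on across.

```bash
python3 -m jog '[{"grip":255,"travel":[0.6,-4.5,0],"twist":0},{"grip":255,"travel":[0.6,-4.5,0],"twist":0},{"grip":255,"travel":[0.6,-4.5,0],"twist":0},{"grip":255,"travel":[0.6,-4.5,0],"twist":0},{"grip":255,"travel":[0.6,-4.5,0],"twist":0},{"grip":255,"travel":[0.6,-4.5,0],"twist":0},{"grip":255,"travel":[0.6,-4.5,0],"twist":0},{"grip":255,"travel":[0.6,-4.5,0],"twist":0}]' 20;  python3 -m jog '[{"grip":255,"travel":[0,-1,0],"twist":0},{"grip":255,"travel":[0,0,0],"twist":0},{"grip":255,"travel":[0,0,0],"twist":0}]'; python3 w.py 5 can
```

```text
time: 8.3
position: [0.4971, -0.1272, 0.2641]
tool_rot: [0.624, 0.781, 0.0, -0.0]
ft_force: [0.1, 0.3, -1.4]
grip_width: 0.012
time: 8.6
position: [0.4962, -0.1348, 0.264]
tool_rot: [0.624, 0.781, 0.0, -0.001]
ft_force: [0.3, -0.1, -1.1]
grip_width: 0.0118Traceback (most recent call last):
  File "w.py", line 11, in <module>
    m=big(b.astype(bool)&~raw); print(b.sum(),cv2.boundingRect(b),cv2.boundingRect(m))
  File "h.py", line 27, in big
    if near is None: k=1+np.argmax(s[1:,4])
                         ~~~~~~~~~^^^^^^^^^
    return _wrapfunc(a, 'argmax', axis=axis, out=out, **kwds)
    return bound(*args, **kwds)
ValueError: attempt to get argmax of an empty sequence
```

View pics/w5.png

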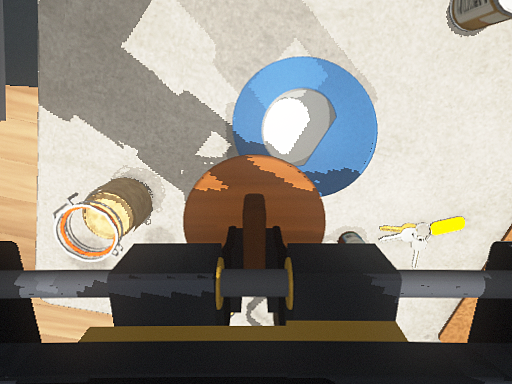

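The mouth shows at about (300,125), mostly clear of the lid, with its flat on the lower right. I'll fit it and ignore the lid region.

```bash
cat > f5.py <<'E'
from h import *
o=get_obs(); c=get_calibration('wrist'); R,t=wcam(o['position'],o['tool_rot'],c)
im=cv2.imread('pics/w5.png'); h=cv2.cvtColor(im,cv2.COLOR_BGR2HSV)
raw=((h[...,0]>=95)&(h[...,0]<=122)&(h[...,1]>60)); raw[230:]=0; raw[:,:200]=0; raw[:,400:]=0
b=big(raw); hull=cv2.convexHull(np.argwhere(b)[:,::-1].astype(np.int32)); H=np.zeros_like(b); cv2.fillConvexPoly(H,hull,1)
blueall=(h[...,0]>=95)&(h[...,0]<=122)&(h[...,1]>60)
m=big(cv2.morphologyEx(((H>0)&~blueall).astype(np.uint8),cv2.MORPH_OPEN,np.ones((5,5)))*(np.arange(384)[:,None]<158),(300,125)).astype(float)
w=np.ones((384,512)); yy,xx=np.mgrid[:384,:512]; w[np.hypot(xx-255,yy-226)<78]=0; w[230:]=0
print(b.sum(),m.sum(),cv2.boundingRect(m.astype(np.uint8)))
def run(P,M,x0):
    cost=lambda v:(np.abs(hullmask(proj(pose(P,*v),c,R,t),3)-M)*w).sum()/M.sum()
    rs=[]
    for dy in (-.3,0,.3):
        s=np.array(x0)+[0,0,dy]; rs.append(minimize(cost,s,method='Nelder-Mead',options=dict(initial_simplex=[s,s+[.01,0,0],s+[0,.01,0],s+[0,0,.3]],xatol=1e-4,fatol=1e-4)))
    r=min(rs,key=lambda r:r.fun); return r.x,r.fun
for n,P,M in (('mouth',MOUTH,m),('can',CAN,H.astype(float))):
    x,f=run(P,M,[.524,-.069,-.35]); print(n,x[:2].round(4),np.degrees(x[2]).round(1),round(f,3))
    cv2.polylines(im,[np.round(proj(pose(P,*x),c,R,t)).astype(int)],True,(0,0,255) if n=='mouth' else (0,255,255),1)
cv2.imwrite('pics/w5f.png',cv2.resize(im[40:220,200:400],None,fx=3,fy=3))
E
python3 f5.py
```

```text
10057 4021.0 (246, 88, 89, 70)
mouth [ 0.5226 -0.0699] -18.3 0.027
can [ 0.5236 -0.0687] -15.1 0.025
```

View pics/w5f.png

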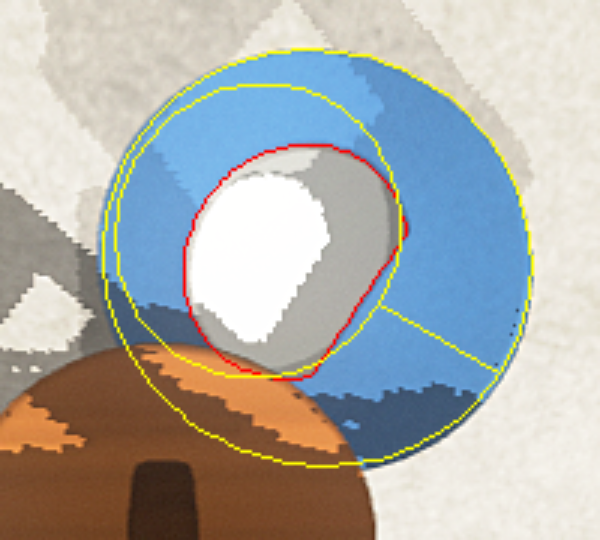

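The mouth fits agree: centre (0.523, −0.0697), yaw about −18.4°. The tool stays vertical, so the lid has to pivot about the jaw axis. I'll rest the uphill edge of the plug on the canister's high rim and roll the lid about that edge with a light grip until it lies flat on the plate, then slide it down to the mouth. First I'll turn it +59° and go above the rim.

```bash
python3 -m jog '[{"grip":255,"travel":[1,0.7,0],"twist":8.4},{"grip":255,"travel":[1,0.7,0],"twist":8.4},{"grip":255,"travel":[1,0.7,0],"twist":8.4},{"grip":255,"travel":[1,0.7,0],"twist":8.4},{"grip":255,"travel":[1.2,0.7,-1],"twist":8.4},{"grip":255,"travel":[1.2,0.7,-1.5],"twist":8.4},{"grip":255,"travel":[1,0.75,-2],"twist":8.5},{"grip":255,"travel":[0,0,0],"twist":0}]' 20
python3 -m jog '[{"grip":255,"travel":[0,0,0],"twist":0}]'; python3 -c "
from h import *
o=get_obs();print(o['position'],Ro.from_quat(o['tool_rot']).as_matrix()[:,1],o['q'])"
```

```text
time: 9.45
position: [0.5694, -0.0834, 0.2172]
tool_rot: [0.158, 0.987, 0.001, -0.003]
ft_force: [-0.9, 0.2, -0.9]
grip_width: 0.0118
time: 9.55
position: [0.5699, -0.0852, 0.2194]
tool_rot: [0.16, 0.987, 0.0, -0.001]
ft_force: [-0.8, 0.3, -0.8]
grip_width: 0.0118
[ 0.56991217 -0.0852296   0.21940973] [ 3.16073311e-01  9.48734768e-01 -4.24555122e-05] [-3.42243102e-01  4.93097703e-01  1.58240678e+00 -9.49394907e-05
  1.06805968e+00 -1.59140581e+00]
```

```bash
python3 -m jog '[{"grip":255,"travel":[0,0,-1.5],"twist":0},{"grip":255,"travel":[0,0,-0.6],"twist":0},{"grip":255,"travel":[0,0,0],"twist":0}]' 6; python3 -m jog '[{"grip":255,"travel":[0,0,-0.3],"twist":0},{"grip":255,"travel":[0,0,0],"twist":0},{"grip":255,"travel":[0,0,0],"twist":0}]'
```

```text
time: 9.85
position: [0.5698, -0.0868, 0.1986]
tool_rot: [0.161, 0.987, 0.0, -0.001]
ft_force: [-0.0, -0.5, -0.9]
grip_width: 0.0117
time: 10.15
position: [0.5708, -0.0871, 0.196]
tool_rot: [0.16, 0.987, -0.0, 0.0]
ft_force: [-0.1, 0.1, -1.1]
grip_width: 0.0116
```

```bash
python3 -m jog '[{"grip":255,"travel":[-0.48,0.16,-0.25],"twist":0},{"grip":255,"travel":[-0.48,0.16,-0.3],"twist":0},{"grip":255,"travel":[0,0,0],"twist":0}]'; python3 -m jog '[{"grip":255,"travel":[-0.42,0.14,-0.35],"twist":0},{"grip":255,"travel":[-0.4,0.13,-0.4],"twist":0},{"grip":255,"travel":[0,0,0],"twist":0},{"grip":255,"travel":[0,0,0],"twist":0}]'
python3 - <<'E'
from h import *
save('scene','s2.png');im=cv2.imread('pics/s2.png');cv2.imwrite('pics/s2c.png',cv2.resize(im[150:280,210:340],None,fx=4.5,fy=4.5,interpolation=2))
E
```

```text
time: 10.45
position: [0.56, -0.0834, 0.19]
tool_rot: [0.16, 0.987, 0.0, -0.001]
ft_force: [-0.6, 0.8, 0.4]
grip_width: 0.0124
time: 10.85
position: [0.5516, -0.0806, 0.1818]
tool_rot: [0.16, 0.987, 0.0, -0.002]
ft_force: [-1.0, 0.8, 0.5]
grip_width: 0.0114
```

View pics/s2c.png

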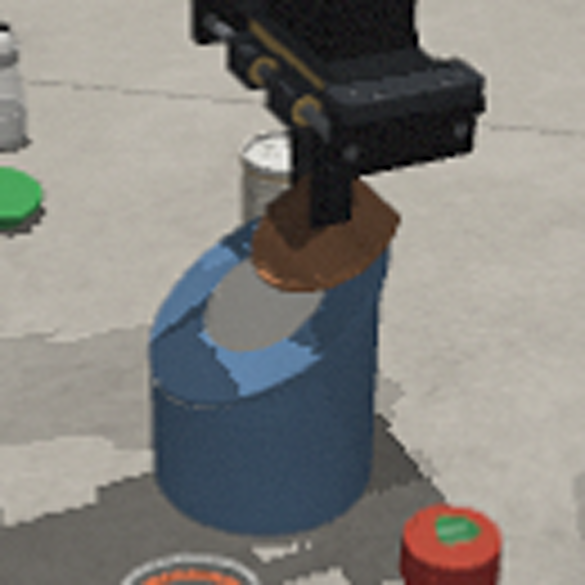

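The lid has tilted to lie flat on the plate, just uphill of the mouth, with only about 1.5 N of contact. I'll raise it 2 mm, slide down to the mouth, and check alignment.

```bash
python3 -m jog '[{"grip":255,"travel":[-0.1,0.03,0.17],"twist":0},{"grip":255,"travel":[-1.4,0.46,-0.85],"twist":0},{"grip":255,"travel":[-1.4,0.47,-0.85],"twist":0},{"grip":255,"travel":[-1.39,0.46,-0.85],"twist":0},{"grip":255,"travel":[0,0,0],"twist":0},{"grip":255,"travel":[0,0,0],"twist":0}]'
cat > mf.py <<'E'
from h import *
o=get_obs();h=np.array([.949,-.316]);d=o['position'][:2]-[.523,-.0697];a=d@h;b=d@[.316,.949];z=o['position'][2]-.003-.115
print('grasp in mouth frame mm: x %.1f y %.1f z %.1f'%tuple(1e3*np.array([a*.866+z*.5,b,z*.866-a*.5])),o['position'],o['ft_force'],o['grip_width'],o['time'])
E
python3 mf.py
python3 - <<'E'
from h import *
save('scene','s3.png');save('top','t3.png');im=cv2.imread('pics/s3.png');im2=cv2.imread('pics/t3.png')
cv2.imwrite('pics/s3c.png',np.hstack([cv2.resize(im[170:280,230:310],(400,550),interpolation=2),cv2.resize(im2[165:245,262:322],(400,550),interpolation=2)]))
E
```

```text
time: 11.5
position: [0.5108, -0.0672, 0.1591]
tool_rot: [0.16, 0.987, -0.0, 0.001]
ft_force: [0.7, 1.2, -0.1]
grip_width: 0.0119
grasp in mouth frame mm: x 9.8 y -1.5 z 41.7 [ 0.51081456 -0.06722948  0.1590664 ] [ 0.68952516  1.17686094 -0.05683755] 0.011931381813521868 11.5
```

View pics/s3c.png

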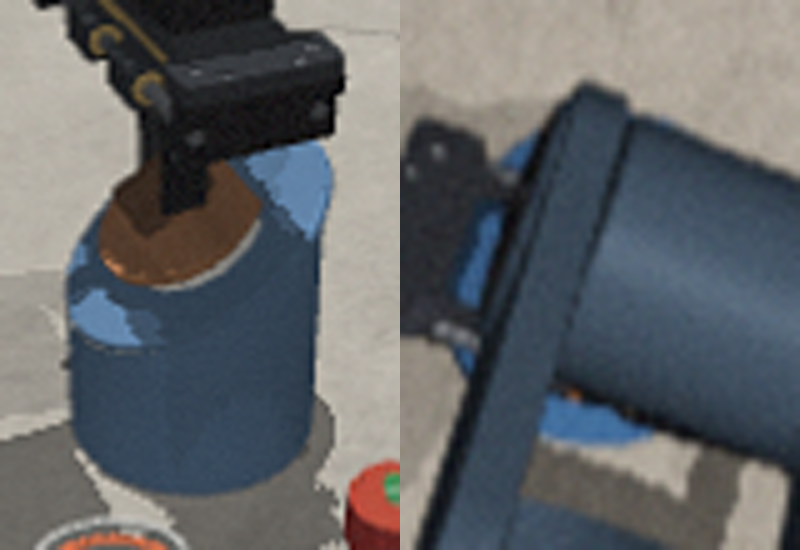

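Run:
```python
from h import *
cs=get_calibration('scene'); im=cv2.imread('pics/s3.png'); K=6
big_=cv2.resize(im[170:270,225:315],None,fx=K,fy=K,interpolation=2)
def dr(P,col): 
    uv=proj(pose(P@MR.T+[0,0,.115],.523,-.0697,np.radians(-18.4)),cs); cv2.polylines(big_,[np.round((uv-[225,170]+.5)*K).astype(int)],True,col,1)
dr(dshape(.0365,.0265,0),(0,255,255))
for z,c in ((.010,(0,0,255)),(.016,(255,0,255))): dr(dshape(.044,.032,z)+[.0023,-.0015,.001],c)
dr(dshape(.034,.024,.001),(0,255,0))
cv2.imwrite('pics/s3o.png',big_)
```

```text
(no output)
```

View pics/s3o.png

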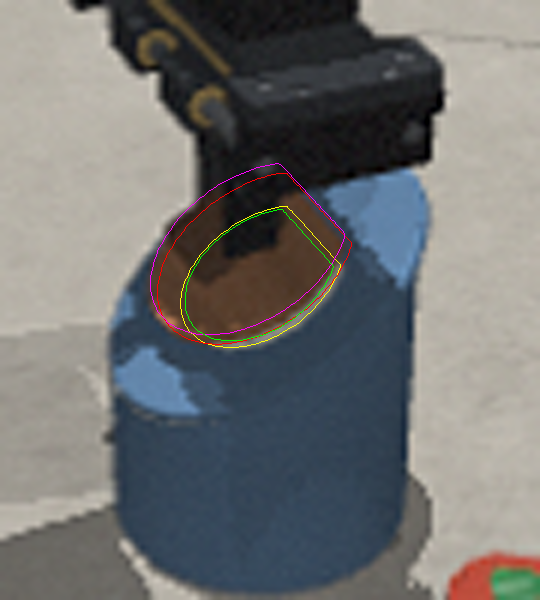

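The predicted outlines match the picture within about a millimetre, and the white crescent on the near side is the open gap. I'll make a small correction and descend along the mouth axis.

```bash
python3 -m jog '[{"grip":255,"travel":[-0.1,0.1,-0.08],"twist":0},{"grip":255,"travel":[0,0,0],"twist":0},{"grip":255,"travel":[0.14,-0.05,-0.26],"twist":0},{"grip":255,"travel":[0,0,0],"twist":0}]' 6; python3 mf.py;  python3 -m jog '[{"grip":255,"travel":[0.1,-0.03,-0.17],"twist":0},{"grip":255,"travel":[0,0,0],"twist":0},{"grip":255,"travel":[0,0,0],"twist":0}]'; python3 mf.py
```

```text
time: 12.0
position: [0.5106, -0.0665, 0.1551]
tool_rot: [0.16, 0.987, -0.0, 0.0]
ft_force: [-0.5, -0.0, -0.3]
grip_width: 0.0117
grasp in mouth frame mm: x 7.5 y -0.9 z 38.6 [ 0.51058703 -0.06649839  0.15513876] [-0.49348186 -0.02543284 -0.33413095] 0.011713266828338143 12.0
time: 12.3
position: [0.5115, -0.0668, 0.1536]
tool_rot: [0.16, 0.987, -0.0, 0.0]
ft_force: [0.5, 0.3, -0.1]
grip_width: 0.0116
grasp in mouth frame mm: x 7.6 y -0.8 z 36.8 [ 0.51151057 -0.06675617  0.15360971] [ 0.50615047  0.31840915 -0.07307858] 0.011571791402579803 12.3
```

```bash
python3 -m jog '[{"grip":255,"travel":[0.14,-0.05,-0.26],"twist":0},{"grip":255,"travel":[0,0,0],"twist":0},{"grip":255,"travel":[0,0,0],"twist":0}]' 6; python3 mf.py
python3 - <<'E'
from h import *
save('scene','s4.png');im=cv2.imread('pics/s4.png');cv2.imwrite('pics/s4c.png',cv2.resize(im[170:270,225:315],None,fx=6,fy=6,interpolation=2))
E
```

```text
time: 12.6
position: [0.513, -0.0673, 0.151]
tool_rot: [0.16, 0.987, -0.0, 0.0]
ft_force: [1.1, -0.1, -1.1]
grip_width: 0.0119
grasp in mouth frame mm: x 7.6 y -0.9 z 33.7 [ 0.5129501  -0.06729206  0.15102346] [ 1.08052816 -0.13457751 -1.13934279] 0.01186244062505842 12.6
```

No pictures are left to view, so from here I go by numbers. There is no contact force and the plug should be about 7 mm in. I'll continue down the last few mm while watching the force.

```bash
python3 -m jog '[{"grip":255,"travel":[0.09,-0.03,-0.17],"twist":0},{"grip":255,"travel":[0,0,0],"twist":0},{"grip":255,"travel":[0,0,0],"twist":0}]' 6; python3 mf.py; python3 -m jog '[{"grip":255,"travel":[0.05,-0.01,-0.09],"twist":0},{"grip":255,"travel":[0,0,0],"twist":0},{"grip":255,"travel":[0,0,0],"twist":0}]' 6; python3 mf.py
cat > lf.py <<'E'
from h import *
import sys
cs=get_calibration('scene'); im=cv2.cvtColor(save('scene',sys.argv[1]),cv2.COLOR_RGB2HSV)
m=big((im[...,0]>=4)&(im[...,0]<=18)&(im[...,1]>90),(262,212)); print('wood',m.sum(),cv2.boundingRect(m))
# contour points of wood mask that border blue -> compare with flange outline predictions
blue=cv2.dilate(((im[...,0]>=98)&(im[...,0]<=118)&(im[...,1]>60)).astype(np.uint8),np.ones((5,5)))
ct,_=cv2.findContours(m,cv2.RETR_EXTERNAL,cv2.CHAIN_APPROX_NONE); q=np.array([p for p in ct[0][:,0] if blue[p[1],p[0]]],float)
def hull(v): # v: x,y,z,yaw,tilt of lid in mouth frame (m, rad)
    P=LID@Ro.from_euler('zy',[v[3],v[4]]).as_matrix().T+[v[0],v[1],v[2]]
    return cv2.convexHull(proj(pose(P@MR.T+[0,0,.115],.523,-.0697,np.radians(-18.4)),cs).astype(np.float32))
def res(v): h=hull(v); return np.array([cv2.pointPolygonTest(h,(float(a),float(b)),True) for a,b in q])-.5
from scipy.optimize import least_squares
print('pts',len(q),'home: mean %.2f rms %.2f px'%(res([0,0,-.01,0,0]).mean(),res([0,0,-.01,0,0]).std()))
for z in (-.010,-.008,-.006,-.002): print(z,'mean %.2f rms %.2f'%(res([0,0,z,0,0]).mean(),res([0,0,z,0,0]).std()))
if len(q)>15:
    r=least_squares(lambda v:np.r_[res(v),(np.array(v)-[0,0,-.01,0,0])/[.004,.004,.006,.15,.15]],[0,0,-.01,0,0],loss='soft_l1',diff_step=1e-3,x_scale=[.001,.001,.001,.03,.03])
    print('fit mm',(r.x[:3]*1e3).round(1),'deg',np.degrees(r.x[3:]).round(1),'rms',np.std(res(r.x)).round(2))
# white crescent pixels below the lid
w=((im[...,1]<50)&(im[...,2]>110))[205:235,245:300].sum(); print('white px',w)
E
python3 lf.py s5.png
```

```text
time: 12.95
position: [0.5138, -0.0675, 0.1494]
tool_rot: [0.16, 0.987, -0.0, 0.0]
ft_force: [0.3, 0.4, -1.1]
grip_width: 0.0119
grasp in mouth frame mm: x 7.6 y -0.8 z 31.8 [ 0.51384118 -0.06752806  0.14935162] [ 0.34878602  0.39580679 -1.09096416] 0.011932568161949248 12.95
time: 13.25
position: [0.5143, -0.0677, 0.1485]
tool_rot: [0.16, 0.987, -0.0, 0.0]
ft_force: [1.1, 1.2, -0.4]
grip_width: 0.0121
grasp in mouth frame mm: x 7.6 y -0.8 z 30.9 [ 0.51430037 -0.06765313  0.14852677] [ 1.1132769   1.17536708 -0.36965962] 0.01212508272609439 13.25
wood 488 (251, 204, 32, 27)
pts 76 home: mean 1.68 rms 3.22 px
-0.01 mean 1.68 rms 3.22
-0.008 mean 1.62 rms 3.31
-0.006 mean 1.52 rms 3.40
-0.002 mean 1.24 rms 3.66
fit mm [ -0.7  23.1 -30.4] deg [ 0.8 -0.6] rms 3.1
white px 242
```

```bash
python3 -m jog '[{"grip":230,"travel":[0,0,0],"twist":0},{"grip":200,"travel":[0,0,0],"twist":0},{"grip":150,"travel":[0,0,0],"twist":0},{"grip":120,"travel":[0,0,0],"twist":0},{"grip":120,"travel":[0,0,0],"twist":0},{"grip":120,"travel":[0,0,0],"twist":0}]' 6; python3 -m jog '[{"grip":120,"travel":[0,0,2],"twist":0},{"grip":120,"travel":[0,0,4],"twist":0},{"grip":120,"travel":[0,0,4],"twist":0},{"grip":120,"travel":[-3,3,3],"twist":0},{"grip":120,"travel":[-3,3.5,0],"twist":0},{"grip":120,"travel":[0,4.5,0],"twist":0},{"grip":120,"travel":[0,4.5,0],"twist":0},{"grip":120,"travel":[0,4.5,0],"twist":0}]'; python3 lf.py s6.png
```

```text
time: 13.9
position: [0.514, -0.0675, 0.1484]
tool_rot: [0.16, 0.987, 0.0, -0.0]
ft_force: [-0.1, 0.9, -0.6]
grip_width: 0.0416
time: 14.7
position: [0.4547, 0.1327, 0.2778]
tool_rot: [0.16, 0.987, 0.0, 0.0]
ft_force: [0.9, 0.2, -0.4]
grip_width: 0.0467
wood 627 (251, 202, 32, 29)
pts 78 home: mean 0.47 rms 0.72 px
-0.01 mean 0.47 rms 0.72
-0.008 mean 0.44 rms 1.09
-0.006 mean 0.40 rms 1.53
-0.002 mean 0.27 rms 2.48
fit mm [ -1.3  11.1 -20.8] deg [-0.9  0.1] rms 0.35
white px 252
```

```bash
cat > j.py <<'E'
from h import *
from scipy.optimize import least_squares
D=[]
for n,c0 in (('scene',(262,212)),('top',(291,205))):
    c=get_calibration(n); im=save(n,n+'_end.png'); h=cv2.cvtColor(cv2.cvtColor(im,cv2.COLOR_RGB2BGR),cv2.COLOR_BGR2HSV)
    wood=(h[...,0]>=3)&(h[...,0]<=20)&(h[...,1]>80); m=big(wood,c0)
    b0=((h[...,0]>=98)&(h[...,0]<=118)&(h[...,1]>60)); b=cv2.dilate(b0.astype(np.uint8),np.ones((5,5)))
    ct,_=cv2.findContours(m,cv2.RETR_EXTERNAL,cv2.CHAIN_APPROX_NONE); q=np.array([p for p in ct[0][:,0] if b[p[1],p[0]]],float)
    ce=np.array(cv2.boundingRect(m)); roi=np.s_[ce[1]-3:ce[1]+ce[3]+3,ce[0]-3:ce[0]+ce[2]+3]
    print(n,'wood',m.sum(),ce,'pts',len(q),'whitish in roi',((h[...,1]<50)&(h[...,2]>90))[roi].sum())
    D.append((c,q))
def res(v,k=None):
    P=LID@Ro.from_euler('zy',[v[3],v[4]]).as_matrix().T+v[:3]; P=pose(P@MR.T+[0,0,.115],.523,-.0697,np.radians(-18.4)); o=[]
    for i,(c,q) in enumerate(D):
        if k in (None,i):
            hh=cv2.convexHull(proj(P,c).astype(np.float32)); o+=[cv2.pointPolygonTest(hh,(float(a),float(b)),True)-.4 for a,b in q]
    return np.array(o)
for z in (-.010,-.007,-.004,0): print('z',z,[(res(np.array([0,0,z,0,0]),i).mean().round(2),res(np.array([0,0,z,0,0]),i).std().round(2)) for i in (0,1)])
r=least_squares(res,[0,0,-.008,0,0],loss='soft_l1',x_scale=[.001,.001,.001,.03,.03],diff_step=[1e-1]*5 if 0 else None) if 0 else minimize(lambda v:np.sqrt(1+res(np.array(v)*[.001,.001,.001,.0175,.0175])**2).sum(),[0,0,-8,0,0],method='Nelder-Mead',options=dict(initial_simplex=np.vstack([[0,0,-8,0,0],np.eye(5)*3+[0,0,-8,0,0]]),maxiter=2000))
print('mm/deg',r.x.round(1)); 
for n in ('mill_1','spice_jar_1','tin_1','bottle_1'): print(n,[np.round(d['at'],3).tolist() for d in search_frame(n,'scene')][:1],[np.round(d['at'],3).tolist() for d in search_frame(n,'top')][:1])
print(get_obs()['time'])
E
python3 j.py
```

```text
scene wood 637 [251 202  32  29] pts 78 whitish in roi 142
top wood 680 [276 195  33  28] pts 84 whitish in roi 49
z -0.01 [(np.float64(0.45), np.float64(0.71)), (np.float64(0.59), np.float64(0.92))]
z -0.007 [(np.float64(0.41), np.float64(1.28)), (np.float64(0.64), np.float64(0.63))]
z -0.004 [(np.float64(0.33), np.float64(1.97)), (np.float64(0.68), np.float64(0.49))]
z 0 [(np.float64(0.17), np.float64(2.93)), (np.float64(0.71), np.float64(0.72))]
mm/deg [ -1.9   0.5 -10.8   1.1  -4.8]
mill_1 [[0.638, 0.344, 0.049]] [[0.648, 0.35, 0.068]]
spice_jar_1 [[0.44, -0.273, 0.07]] [[0.451, -0.255, 0.105]]
tin_1 [[0.694, 0.096, 0.068]] [[0.7, 0.099, 0.071]]
bottle_1 [[0.653, -0.224, 0.047]] [[0.66, -0.212, 0.064]]
15.25
```

The outline matches home, but tilt is poorly determined at this resolution, so I'll check from close with the wrist camera.

```bash
python3 -m jog '[{"grip":120,"travel":[2.2,-3.3,0.5],"twist":0},{"grip":120,"travel":[2.2,-3.3,0.5],"twist":0},{"grip":120,"travel":[2.2,-3.3,0.5],"twist":0},{"grip":120,"travel":[2.2,-3.3,0.5],"twist":0},{"grip":120,"travel":[2.2,-3.3,0],"twist":0},{"grip":120,"travel":[2.2,-3.3,0],"twist":0},{"grip":120,"travel":[1.3,-1.8,0],"twist":0},{"grip":120,"travel":[0,0,0],"twist":0}]'; python3 -m jog '[{"grip":120,"travel":[0,0,0],"twist":0},{"grip":120,"travel":[0,0,0],"twist":0}]'
cat > k.py <<'E'
from h import *
o=get_obs(); c=get_calibration('wrist'); R,t=wcam(o['position'],o['tool_rot'],c); im=save('wrist','we.png')
h=cv2.cvtColor(im,cv2.COLOR_RGB2HSV); uv=proj(np.array([[.523,-.07,.12]]),c,R,t)[0]; print('centre',uv)
m=big((h[...,0]>=3)&(h[...,0]<=20)&(h[...,1]>60),uv); print('wood',m.sum(),cv2.boundingRect(m))
b=cv2.dilate(((h[...,0]>=95)&(h[...,0]<=122)&(h[...,1]>60)).astype(np.uint8),np.ones((7,7)))
q=np.array([p for p in cv2.findContours(m,0,1)[0][0][:,0] if b[p[1],p[0]]],float); print('pts',len(q))
# canister re-fit offset: use outline shift dx,dy as nuisance through lid x,y
def res(v):
    P=LID@Ro.from_euler('zyx',[v[3],v[4],v[5]],degrees=True).as_matrix().T+np.array(v[:3])/1e3
    hh=cv2.convexHull(proj(pose(P@MR.T+[0,0,.115],.523,-.0697,np.radians(-18.4)),c,R,t).astype(np.float32))
    return np.array([cv2.pointPolygonTest(hh,(float(a),float(b_)),True) for a,b_ in q])-.4
f=lambda v:np.sqrt(1+res(v)**2).mean()-1
for tl in (-8,-4,0,4,8):
    r=minimize(lambda w:f([w[0],w[1],w[2],w[3],tl,0]),[-1,0,-10,0],method='Nelder-Mead'); print('tilt',tl,r.x.round(1),round(r.fun,4))
r=minimize(lambda w:f([w[0],w[1],-10,w[2],0,0]),[-1,0,0],method='Nelder-Mead'); print('home z',r.x.round(1),round(r.fun,4))
hs=(h[...,1]<40)&(h[...,2]>90); rr=np.zeros(m.shape,np.uint8); cv2.dilate(m,np.ones((9,9)),rr); print('whitish by lid',np.argwhere(hs&(rr>0)&(m==0)).shape[0])
E
python3 k.py
```

```text
time: 16.05
position: [0.6018, -0.0887, 0.2969]
tool_rot: [0.162, 0.987, -0.0, 0.001]
ft_force: [-0.6, -0.5, 0.3]
grip_width: 0.0458
time: 16.25
position: [0.5992, -0.084, 0.2971]
tool_rot: [0.16, 0.987, 0.0, -0.001]
ft_force: [0.9, 0.3, -0.1]
grip_width: 0.0461
centre [243.20137109 104.4992916 ]
wood 4883 (200, 62, 86, 68)
pts 232
tilt -8 [ 0.7 -0.  -5.7  0. ] 0.4178
tilt -4 [ -3.6  -0.7 -12.    0.5] 0.0716
tilt 0 [ -7.1  -0.9 -17.1  -0.2] 0.0806
tilt 4 [-10.1  -1.1 -21.3   0.5] 0.3078
tilt 8 [-12.7  -1.2 -24.7   0.4] 0.5818
home z [-3.1 -0.6  1.2] 0.4466
whitish by lid 11
```

```bash
cat > k2.py <<'E'
from h import *
o=get_obs(); yaw=np.radians(-18.4)
def prep(n,f,c,R,t,ctr):
    im=cv2.imread(f); h=cv2.cvtColor(im,cv2.COLOR_BGR2HSV); 
    m=big((h[...,0]>=3)&(h[...,0]<=20)&(h[...,1]>60),ctr)
    raw=(h[...,0]>=95)&(h[...,0]<=122)&(h[...,1]>60); bl=big((raw|(m>0)),ctr)
    b=cv2.dilate(raw.astype(np.uint8),np.ones((7,7)))
    # subpixel-ish boundary: wood pixel contour, shifted out half a pixel by bias
    q=np.array([p for p in cv2.findContours(m,0,1)[0][0][:,0] if b[p[1],p[0]]],float)
    qc=cv2.findContours(bl,0,1)[0]; qc=max(qc,key=len)[:,0].astype(float); qc=qc[(qc[:,0]>2)&(qc[:,1]>2)&(qc[:,1]<(215 if n=='wrist' else 382))]
    return dict(n=n,c=c,R=R,t=t,q=q,qc=qc)
cw=get_calibration('wrist'); Rw,tw=wcam(o['position'],o['tool_rot'],cw)
V=[prep('wrist','pics/we.png',cw,Rw,tw,(243,104))]
for n,ct in (('scene',(262,212)),('top',(291,205))):
    c=get_calibration(n); V.append(prep(n,f'pics/{n}_end.png',c,np.array(c['R']),np.array(c['t']),ct))
def dist(P,v,q,d):
    hh=cv2.convexHull(proj(P,v['c'],v['R'],v['t']+d).astype(np.float32)); return np.array([cv2.pointPolygonTest(hh,(float(a),float(b)),True) for a,b in q])-.5
rob=lambda r:np.sqrt(1+r**2).mean()-1
can=pose(CAN,.523,-.0697,yaw)
for v in V:  # align each camera to the canister outline by a small image-plane shift + depth
    r=minimize(lambda d:np.abs(dist(can,v,v['qc'],np.r_[d]*1e-3)).mean()+.002*(np.r_[d]**2).sum()/4,[0,0,0],method='Nelder-Mead',options=dict(initial_simplex=np.vstack([np.zeros(3),3*np.eye(3)])))
    v['d']=r.x*1e-3; print(v['n'],'cam shift mm',r.x.round(1),round(r.fun,3),len(v['q']))
def L(w): return pose((LID@Ro.from_euler('zyx',w[3:6],degrees=True).as_matrix().T+np.array(w[:3])/1e3)@MR.T+[0,0,.115],.523,-.0697,yaw)
def cost(w,vs): return sum(rob(dist(L(w),v,v['q'],v['d'])) for v in vs)
for nm,vs in (('all',V),('wrist',V[:1]),('scene',V[1:2]),('top',V[2:])):
  for tl in (-6,-4,-2,0,2):
    r=minimize(lambda w:cost([w[0],w[1],w[2],w[3],tl,0],vs)+((w[0]+1)**2+w[1]**2)*.002,[-1,0,-10,0],method='Nelder-Mead',options=dict(initial_simplex=np.vstack([[-1,0,-10,0],np.eye(4)*2+[-1,0,-10,0]])))
    print(nm,tl,r.x.round(1),round(r.fun,4))
E
python3 k2.py
```

```text
wrist cam shift mm [ 0.2  3.  -7.5] 0.331 232
scene cam shift mm [ 1.4 -0.6  3.9] 0.419 78
top cam shift mm [-1.1 -2.2 -9.8] 0.39 84
all -6 [ -3.4  -0.2 -11.1   0.2] 0.6145
all -4 [ -4.1  -0.1 -11.9   0.1] 0.6925
all -2 [ -4.7  -0.  -12.4   0.2] 0.9376
all 0 [ -5.    0.  -12.8  -0.2] 1.2576
all 2 [ -5.3   0.1 -13.1  -0.7] 1.598
wrist -6 [ -5.3  -0.5 -14.5   0. ] 0.2365
wrist -4 [ -7.1  -0.6 -17.1   0. ] 0.1529
wrist -2 [ -8.8  -0.7 -19.5   0. ] 0.1679
wrist 0 [-10.2  -0.8 -21.6   0.1] 0.2674
wrist 2 [-11.4  -0.8 -23.3  -0.1] 0.4221
scene -6 [ -1.9   0.9 -11.4  -0.4] 0.1584
scene -4 [ -2.4   1.1 -11.8  -0.4] 0.1194
scene -2 [ -2.7   1.1 -12.1  -1.5] 0.0975
scene 0 [ -3.2   1.1 -12.3  -1.4] 0.0939
scene 2 [ -3.6   1.1 -12.5  -2.4] 0.11
top -6 [-2.8  0.3 -8.   0.6] 0.0799
top -4 [-3.5  0.2 -8.8  0.6] 0.114
top -2 [-4.1  0.2 -9.4  0.8] 0.1635
top 0 [-4.5  0.2 -9.7  0.9] 0.2227
top 2 [ -5.    0.1 -10.    0.7] 0.2866
```

```bash
cat > k3.py <<'E'
exec(open('k2.py').read().split("def L(w)")[0])
ims={n:cv2.imread(f) for n,f in (('wrist','pics/we.png'),('scene','pics/scene_end.png'),('top','pics/top_end.png'))}
for v in V:
    im=ims[v['n']]
    for yy in (-16,16):
        xs=np.arange(18,46,2.); P=np.c_[xs,0*xs+yy,0*xs]/1e3   # plate-plane points
        uv=proj(pose(P@MR.T+[0,0,.115],.523,-.0697,yaw),v['c'],v['R'],v['t']+v['d'])
        print(v['n'],'y',yy,' '.join('%d:%d,%d,%d'%(x,*im[int(round(b)),int(round(a))][::-1]) for x,(a,b) in zip(xs,uv)))
    for nm,p in (('flange flat edge top',[32,0,6]),('flat edge bottom',[32,0,0]),('down edge top',[-44,0,6]),('down bottom',[-44,0,0])):
        print('  ',nm,proj(pose(np.array([p])/1e3@MR.T+[0,0,.115],.523,-.0697,yaw),v['c'],v['R'],v['t']+v['d'])[0].round(1))
    xs=np.arange(-52,-34,2.); P=np.c_[xs,0*xs,0*xs]/1e3; uv=proj(pose(P@MR.T+[0,0,.115],.523,-.0697,yaw),v['c'],v['R'],v['t']+v['d'])
    print('  down',' '.join('%d:%d,%d,%d'%(x,*im[int(round(b)),int(round(a))][::-1]) for x,(a,b) in zip(xs,uv)))
E
python3 k3.py
```

```text
wrist cam shift mm [ 0.2  3.  -7.5] 0.331 232
scene cam shift mm [ 1.4 -0.6  3.9] 0.419 78
top cam shift mm [-1.1 -2.2 -9.8] 0.39 84
wrist y -16 18:213,130,71 20:216,132,73 22:230,145,78 24:212,129,72 26:172,95,45 28:100,165,231 30:95,153,210 32:98,156,213 34:102,158,216 36:98,156,213 38:99,156,212 40:100,157,215 42:100,157,213 44:100,157,213
wrist y 16 18:118,70,44 20:127,77,48 22:131,81,50 24:114,70,45 26:143,80,43 28:57,93,135 30:61,89,126 32:85,138,194 34:61,88,125 36:55,88,120 38:86,135,188 40:85,133,192 42:60,90,127 44:80,127,178
   flange flat edge top [242.9 132.2]
   flat edge bottom [243.1 134.8]
   down edge top [243.4  62.4]
   down bottom [243.6  66.2]
  down -52:61,94,128 -50:69,79,100 -48:73,48,34 -46:77,52,39 -44:76,50,36 -42:77,53,42 -40:76,50,39 -38:73,48,33 -36:75,50,38
scene y -16 18:158,109,77 20:162,112,78 22:159,109,76 24:161,110,76 26:167,113,76 28:122,107,105 30:122,107,105 32:90,125,159 34:90,124,157 36:92,124,159 38:92,124,157 40:91,121,157 42:90,122,156 44:90,122,157
scene y 16 18:108,77,54 20:108,77,54 22:163,114,79 24:163,114,79 26:167,113,78 28:146,113,
[... 340 characters left out ...]
40:162,111,77 -38:93,65,46 -36:89,62,47
top y -16 18:152,83,40 20:154,85,42 22:154,85,42 24:129,73,46 26:69,86,114 28:69,86,114 30:62,102,146 32:62,104,148 34:59,101,144 36:65,104,149 38:65,104,149 40:62,102,146 42:61,102,146 44:61,102,146
top y 16 18:148,83,36 20:157,89,44 22:155,84,41 24:129,80,56 26:84,87,111 28:84,87,111 30:63,108,156 32:65,107,156 34:65,107,156 36:65,109,156 38:64,107,155 40:64,107,155 42:68,112,154 44:68,112,154
   flange flat edge top [296.4 196.4]
   flat edge bottom [296.6 195.4]
   down edge top [287.  220.3]
   down bottom [287.2 219.2]
  down -52:66,95,134 -50:108,83,90 -48:143,82,42 -46:143,82,42 -44:109,61,34 -42:109,61,34 -40:72,40,21 -38:69,42,21 -36:69,42,21
```

The images leave the tilt ambiguous by a few degrees: the uphill edge may or may not sit a few mm proud. I'll settle it by touch, lowering the closed fingertips gently onto the uphill end of the bar. Contact is expected at TCP z≈0.178 if the lid is home, or about 0.182 if it is proud.

```bash
python3 -m jog '[{"grip":255,"travel":[-3.8,0.7,-2],"twist":0},{"grip":255,"travel":[-3.9,0.8,-2],"twist":0},{"grip":255,"travel":[0,0,-3],"twist":0},{"grip":255,"travel":[0,0,-2],"twist":0},{"grip":255,"travel":[0,0,-1.5],"twist":0},{"grip":255,"travel":[0,0,0],"twist":0},{"grip":255,"travel":[0,0,0],"twist":0},{"grip":255,"travel":[0,0,0],"twist":0}]' 10; python3 -c "
from h import *
o=get_obs();print(o['position'],o['ft_force'])"
```

```text
time: 17.1
position: [0.5239, -0.0695, 0.1934]
tool_rot: [0.16, 0.987, -0.0, 0.001]
ft_force: [-0.3, -0.3, -0.4]
grip_width: 0.0006
[ 0.5238648  -0.06950642  0.19341431] [-0.27073104 -0.34217558 -0.4498351 ]
```

```bash
Z='0'; python3 -m jog '[{"grip":255,"travel":[0,0,-0.8],"twist":0},{"grip":255,"travel":[0,0,0],"twist":0},{"grip":255,"travel":[0,0,0],"twist":0}]'; for i in 1 2 3; do python3 -m jog '[{"grip":255,"travel":[0,0,-0.15],"twist":0},{"grip":255,"travel":[0,0,0],"twist":0}]' | sed -n '2p;4p'; done
```

```text
time: 17.4
position: [0.5231, -0.0697, 0.1843]
tool_rot: [0.16, 0.987, 0.0, -0.0]
ft_force: [0.6, -0.0, -0.0]
grip_width: 0.0007
position: [0.5232, -0.0697, 0.1827]
ft_force: [0.8, -0.7, -0.4]
position: [0.5231, -0.0697, 0.1812]
ft_force: [-0.3, 0.1, 0.7]
position: [0.5231, -0.0697, 0.1796]
ft_force: [0.1, -0.6, -0.3]
```

No contact at 0.1796, so the lid is not proud by 4 mm. Two more small steps to find contact.

```bash
for i in 1 2; do python3 -m jog '[{"grip":255,"travel":[0,0,-0.1],"twist":0},{"grip":255,"travel":[0,0,0],"twist":0},{"grip":255,"travel":[0,0,0],"twist":0}]' | sed -n '2p;4p'; done
```

```text
position: [0.5232, -0.0697, 0.1788]
ft_force: [0.6, 0.5, -0.6]
position: [0.5234, -0.0697, 0.178]
ft_force: [0.5, 0.1, 1.6]
```

Contact came at 0.178, exactly the home height, with about 2 N. Backing off and checking the lid once more.

```bash
python3 -m jog '[{"grip":255,"travel":[0,0,2],"twist":0},{"grip":255,"travel":[0,0,4],"twist":0},{"grip":255,"travel":[0,0,4],"twist":0},{"grip":255,"travel":[-2,4,1],"twist":0},{"grip":255,"travel":[-2,4,0],"twist":0},{"grip":255,"travel":[0,4.5,0],"twist":0},{"grip":255,"travel":[0,4.5,0],"twist":0},{"grip":255,"travel":[0,0,0],"twist":0}]'; python3 j.py && python3 -c "
from h import *
print(hand_in())"
```

```text
time: 19.4
position: [0.4821, 0.1049, 0.2879]
tool_rot: [0.157, 0.988, 0.001, -0.0]
ft_force: [-0.5, -0.7, 0.2]
grip_width: 0.0003
scene wood 637 [251 202  32  29] pts 78 whitish in roi 141
top wood 681 [276 195  33  28] pts 84 whitish in roi 46
z -0.01 [(np.float64(0.45), np.float64(0.69)), (np.float64(0.58), np.float64(0.93))]
z -0.007 [(np.float64(0.41), np.float64(1.27)), (np.float64(0.63), np.float64(0.63))]
z -0.004 [(np.float64(0.33), np.float64(1.97)), (np.float64(0.66), np.float64(0.48))]
z 0 [(np.float64(0.17), np.float64(2.93)), (np.float64(0.7), np.float64(0.7))]
mm/deg [ -1.9   0.5 -10.8   1.1  -4.9]
mill_1 [] [[0.647, 0.347, 0.071]]
spice_jar_1 [[0.441, -0.275, 0.07]] [[0.456, -0.254, 0.102]]
tin_1 [[0.692, 0.098, 0.068]] [[0.7, 0.099, 0.069]]
bottle_1 [[0.649, -0.223, 0.047]] [[0.541, -0.075, 0.122]]
19.9
the job is handed in; nothing more can be done
None
```

The wooden lid is in the mouth of the blue canister, released, and the job is handed in at about 20 s. I judge it fully home, but my checks do not all agree on its tilt.

**What I did:** I gripped the lid by its bar and turned it 59° so its flat faced the mouth's flat. I rolled it to the 30° slope against the high rim with a light grip of about 6 N. Then I lowered it along the mouth's axis, with at most about 2 N on the wrist, and let go. My first grasp closed on nothing because I lifted too early. The lid did not move, and the second grasp held.

**Checks that agree it is home:**
- **Touch:** closed fingertips lowered onto the uphill end of the bar met it at tool height 0.178 m. That is the height worked out for a seated lid; one with its uphill edge raised 4° would have met at about 0.182 m. The touch was about 2 N.
- **Scene camera:** the lid's outline fits the home position best, to about 0.7 px. The combined fit puts the lid 10.8 mm below the plate face (home is 10 mm) and turned about 1° off.

**Checks that disagree:**
- The combined fit from the scene and top cameras gave an extra tilt of about 5°, with the uphill side raised. The close wrist view gave up to 4°, and the top view alone fitted a lid several mm too high best. I went by the touch test over these.
- I used up my 12 picture views before the final descent, so I never looked at the seated lid in a picture.

**Jars, tin and bottle:** the jar and tin were found in place by both cameras. In the final check the mill was found only by the top camera and the bottle only by the scene camera; the top camera's bottle reading landed on the canister and I took it as false. Both had been found in place by both cameras after I released the lid.

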